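Hold open the sprung gate of a frame-bar bin

ROBOT

A 6-joint arm with a two-finger parallel gripper is mounted at the origin on the work surface. World frame = base frame: x ahead of the robot, y to its left, z up, the work surface at z = 0. Lengths are in m, angles in rad, forces in N, time in s.
With the tool pointing down it reaches from about 0.275 to 0.75 m from the base axis. Payload 10.2 kg.
Tool frame: the origin (TCP) lies between the finger pads, 19 mm behind the fingertips; this is the grasp point; z points along the fingers, y is the direction in which the jaws open and shut (so a half turn about z gives the same grasp; the last joint's range is limited). The gripper opens to 88 mm and grips with 3 to 60 N. Pads are 18 mm wide; open, the fingers measure 123 mm over their backs; the gripper's body (75 mm by 187 mm) begins 45 mm behind the grasp point.
Start: joints at [-0.223, 0.313, 1.498, -0, 1.331, -0.223], TCP at [0.525, -0, 0.257] pointing down, gripper open.
Joint ranges: [-2.94, 2.94], [-0.97, 2.17], [0.19, 2.56], [-1.23, 4.37], [0.02, 3.11], [-2.88, 2.88]. Speed limits (rad/s): [2.39, 2.39, 3.01, 3.14, 3.14, 3.14].

INTERFACE

Orientations are given as a unit quaternion [x, y, z, w].
In Python, from rig import arm, snapshot gives the robot as it stands.
- The arm moves only by the shell command python3 -m inch 'ROWS' [FORCE]. ROWS is JSON, a list that holds one entry, the list of rows, each a list of 7 numbers: the turn, a rotation vector about the tool's x, y, z in degrees, then the shift along the tool's x, y, z in mm, then the closure, from 0 (fully open) to 1 (shut). In form: [[[rx, ry, rz, tx, ty, tz, fingers], ...]]. A call has 1 to 20 rows; each row shifts and turns the commanded pose from where the row before left it, along the tool's axes as they then stand; what a row does not reach is not made up. A row lasts 1/10 s, in which the tool goes at most 50 mm and 8.59 degrees, less where a joint would pass 70% of its speed; a pose out of reach is approached as far as the arm can. A call is refused whole if a number of a shift passes 50 or a number of a turn 8.59, either way. A call with a gripper value outside its range is refused whole. The fingers move at their own pace and stop on an object; FORCE is the grip in N (left out, the last holds). Time passes only in rows, so rows that do not move let the fingers close. It gives the time, the measured TCP pose, the force and the opening at its end, in the units of the state.
- arm.state(): the state, without advancing time (a new reading comes with each control period).
- snapshot(name): name is "scene" or "side" or "wrist"; returns a dict with "color" (480x640x3 uint8, blue, green, red), "range_z" (480x640 float32, m along the optical axis (not along the pixel's ray), 0 where there is no reading), "fx", "fy", "cx", "cy" (pixels), "k1" (the pictures are not rectified: a ray, as slopes to the right and down, at radius r is drawn at 1 + k1 r^2 times it, then the intrinsics apply), "R" (3x3) and "t" (3): a world point X has camera coordinates R X + t. Camera axes: x right, y down, z forward; pixel columns grow to the right and rows downward; lengths in m; the calibration is good to about 2 mm. A picture is of the moment at which its call begins.
- arm.finish_job(): hands the job in, once; it reports no verdict.
The state is a dict: "time_s": time; "joints": joint angles; "joint_velocities": joint speeds; "joint_torque": joint torques, N m; "position": TCP position; "tool_rot": TCP orientation; "ft_force": force on the tool from outside, world axes, zero at the start; "moment": the same for the moment, N m; "opening": finger opening in m.
Only numpy, scipy, OpenCV 4.12 (cv2) and the standard library are available. Lean on these libraries where they do the work, as an engineer would, in place of code of your own. Each camera call takes 0.05 s, during which the arm holds its last target. There are 200 camera calls.

TASK

Open the gate of the green bin of wooden frame bars so that a workmate can draw bars out: pinch the red catch's two plates fully together first, then the yellow catch's, then take the gate by its blue post and swing it towards the robot, past the click half-way, until it stands about square to the bin's front. The gate is sprung to close, so finish while still gripping the blue post and holding the gate wide open and still. Leave the tape measure, glue bottle and screwdriver where they are.

Things in the scene. Friction and masses are not known exactly. Their poses are not given: they have to be found in the camera images.
- bin: Fixed green bin of wooden bars, 270 wide, 270 deep, 118 mm high; its 8 mm plywood base board reaches 200 mm out in front of the gate. Origin on the table under the middle of the closed gate; -x is the front (out of the gate, towards the robot), +y to the hinge side, +z up. A wooden beam (top 116 mm high) behind the gate's top carries the catches at x = +30, y = +55 and -45 mm.
- catch_red: Catch: two upright red plates on a fixed dark base, on the beam behind the gate's top. Origin: base underside, midway between plates; axes as bin's. Plates (24 mm along x, 6 thick, 6 to 49 mm above origin; base top 4 mm) face each other along y: 50 mm over outer faces, 22 mm squeezed. Pinch along y from above, TCP 34 mm over origin. Catches are 100 mm apart; which is nearer the hinge varies.
- catch_yellow: Catch: two upright yellow plates on a fixed dark base, on the beam behind the gate's top. Origin: base underside, midway between plates; axes as bin's. Plates (24 mm along x, 6 thick, 6 to 49 mm above origin; base top 4 mm) face each other along y: 50 mm over outer faces, 22 mm squeezed. Pinch along y from above, TCP 34 mm over origin. Catches are 100 mm apart; which is nearer the hinge varies.
- red_left (a joint): The red catch's left thumb plate (on the catch's +y side). Value = how far it is pushed in towards the catch's middle, m: 0 resting out, 0.014 fully in. Slides against about 5 N friction and stays where it is left. Its claw clears the gate's tab from 0.006 on; counts as squeezed above 0.008.
- red_right (a joint): The red catch's right thumb plate (on the catch's -y side). Value = how far it is pushed in towards the catch's middle, m: 0 resting out, 0.014 fully in. Slides against about 5 N friction and stays where it is left. Its claw clears the gate's tab from 0.006 on; counts as squeezed above 0.008.
- yellow_left (a joint): The yellow catch's left thumb plate (on the catch's +y side). Value = how far it is pushed in towards the catch's middle, m: 0 resting out, 0.014 fully in. Slides against about 5 N friction and stays where it is left. Its claw clears the gate's tab from 0.006 on; counts as squeezed above 0.008.
- yellow_right (a joint): The yellow catch's right thumb plate (on the catch's -y side). Value = how far it is pushed in towards the catch's middle, m: 0 resting out, 0.014 fully in. Slides against about 5 N friction and stays where it is left. Its claw clears the gate's tab from 0.006 on; counts as squeezed above 0.008.
- gate (a joint): Slatted gate (192 long, 14 thick, top 120, steel tabs to 137 mm high) on an upright hinge, rad: 0 shut, grows as its free end swings to bin -x (clockwise from above), stop 1.65. The catches hold it below about 0.1 until both are squeezed. A spring closes it (0.3 N m when wide); a ball detent resists from 0.7 to 1.0 (some 5 N more at the post); let go beyond, it falls back to about 0.9.
- gate_hinge (a point): Point on the gate's upright hinge axis at the gate's top (120 mm high), at bin (0, +103 mm). Fixed to the bin, same axes.
- gate_post (a point): Place to pinch on the upright round blue post (18 mm diameter, 100 to 182 mm high) on a steel bracket at the front of the gate's free end: on its axis, 22 mm below its top, 160 mm above the table. It moves on a circle of radius 182 mm about the hinge (shut: 40 mm to bin -x and 178 mm to bin -y of it). With the TCP here the fingertips pass over gate and tabs; the post may turn between the fingers.
- tape_measure: Yellow and black tape measure, 68 mm across, 32 mm high, loose on the table to the bin's -y side; bystander. Origin under its middle.
- glue: White glue bottle with orange cap, 56 mm diameter, 150 mm high, loose on the table to the bin's +y side; bystander. Origin under its middle.
- screwdriver: Screwdriver lying loose on the table to the bin's -y side; bystander. Origin under its middle, x along the shaft.

How it is judged:
By the outcome, as a careful person would: the job done as asked, in the order asked, and still so for the second after the job is handed in, while the arm keeps its last pose, push and grip.
It also fails if it takes over 61 s, if anything falls off the work surface, if the arm or the gripper's body presses on something with over 40 N, if the wrist force passes 120 N, or if a joint passes its speed limit or range.

## Working session

There is one attempt and no reset: what is moved stays moved. The work goes in short steps, Python scripts to look and compute and a shell command to move; the robot and the scene stay as the last step left them, time stands still between calls to the robot, and variables do not carry over. Pictures are saved under pics/ and viewed, about 8 in all and at most 12, crops included, and the job is handed in when it is done.

```bash
mkdir -p pics; ls
python3 - <<'E'
from rig import arm, snapshot
import cv2,numpy as np,pickle
print(arm.state())
d={}
for n in("scene","side","wrist"):
    s=snapshot(n); d[n]=s; cv2.imwrite(f"pics/{n}0.png",s["color"]); print(n,s["fx"],s["cx"],s["k1"],-s["R"].T@s["t"],s["R"][2])
pickle.dump(d,open("d0.pkl","wb"))
E
```

```text
pics
{'time_s': 0.0, 'joints': array([-2.23386069e-01,  3.13453571e-01,  1.49842804e+00, -5.85670063e-06,
        1.33098282e+00, -2.23414937e-01]), 'joint_velocities': array([ 2.01170760e-03,  3.61760451e-04,  6.17355144e-05,  1.02090504e-03,
       -6.93159632e-04,  9.65898844e-04]), 'joint_torque': array([-1.80187753e-04, -4.02218950e+01, -2.52264959e+01,  6.94810320e-02,
        3.53677373e-02, -8.52248218e-05]), 'position': array([5.24782937e-01, 4.31227092e-05, 2.56862625e-01]), 'tool_rot': array([ 7.07095939e-01,  7.07117337e-01, -3.41259112e-04, -5.36571044e-04]), 'ft_force': array([-0.71891925,  0.50226358, -0.31344133]), 'moment': array([ 0.01407706, -0.06414426, -0.00965918]), 'opening': 0.08799892472649501}
scene 477.3481723103638 321.89774636742806 -0.07380938104824378 [1.03397585 0.45454144 0.69293553] [-0.50259447 -0.52390573 -0.68769295]
side 619.4099204686453 319.6941006276488 -0.06339769553930759 [ 0.21198529 -0.67055132  0.80527255] [ 0.39266923  0.64696467 -0.6536418 ]
wrist 400.1280094765655 315.7844755305881 -0.08181911379572425 [0.52414974 0.07539062 0.38446356] [-5.20051821e-04 -2.89163779e-01 -9.57279498e-01]
```

View pics/scene0.png

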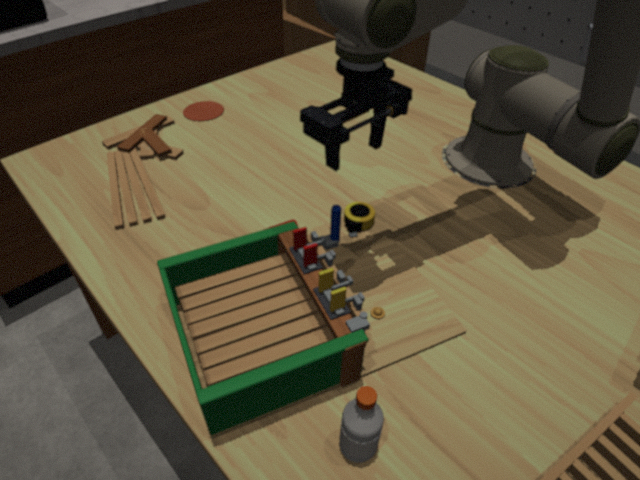

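View pics/side0.png

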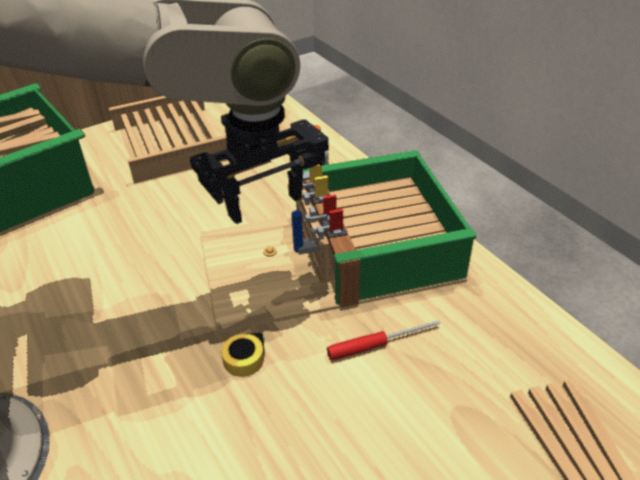

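The scene view shows the bin, with red plates at about (300,238) and (311,252), yellow at (326,279) and (339,297), and the blue post at (336,222). In the side view the post is at (298,230) and red is at (330,205)–(336,219). Red is the catch further from the hinge. Next I'll make enlarged crops.

Run:
```python
import pickle,cv2,numpy as np
d=pickle.load(open("d0.pkl","rb"))
a=d["scene"]["color"][200:340,280:380]; b=d["side"]["color"][155:255,280:380]
c=np.zeros((600,800,3),np.uint8)
A=cv2.resize(a,None,fx=4,fy=4,interpolation=cv2.INTER_CUBIC); B=cv2.resize(b,None,fx=4,fy=4,interpolation=cv2.INTER_CUBIC)
c[:560,:400]=A; c[:400,400:]=B
for i in range(0,100,10):
    for o,h in((0,560),(400,400)):
        c[0:8 if i%50 else 16,o+4*i]=255
for j in range(0,140,10): c[4*j,0:8 if j%50 else 16]=255; c[4*j if j<100 else 0,400:408]=255
cv2.imwrite("pics/crop0.png",c)
```

```text
(no output)
```

View pics/crop0.png

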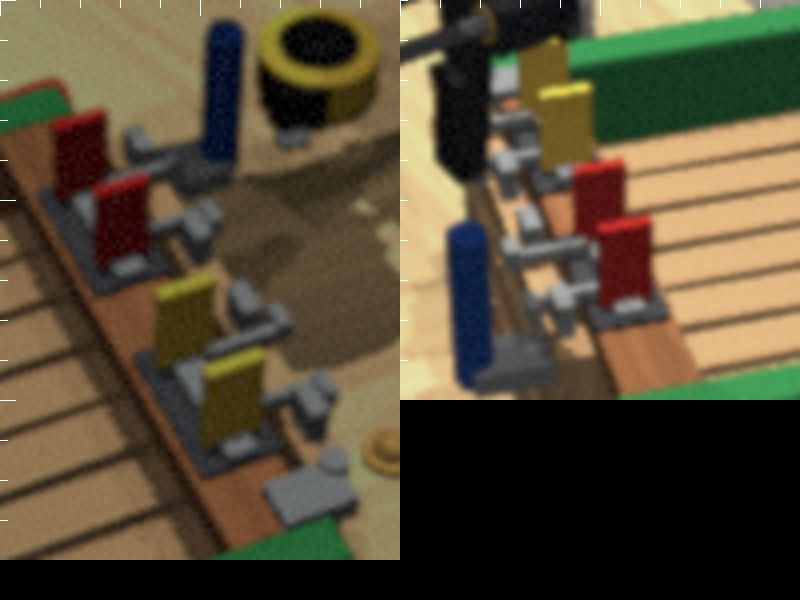

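View pics/wrist0.png

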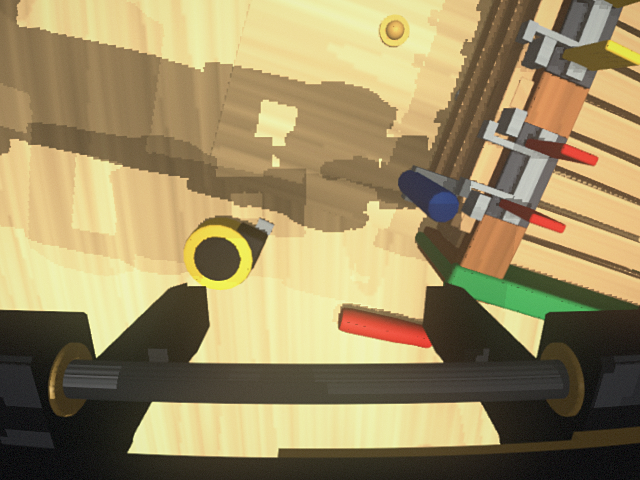

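The crop shows the plate tops, the post top and the tabs clearly, and the post also shows in the wrist view at (443,206). I'll triangulate these points and fit the bin frame to them.

```bash
cat > h.py <<'E'
import numpy as np,cv2
def ray(s,u,v):
    d=np.array([(u-s["cx"])/s["fx"],(v-s["cy"])/s["fy"]])
    x=d.copy()
    for _ in range(20): x=d/(1+s["k1"]*(x@x))
    R=np.array(s["R"]);w=R.T@np.array([*x,1]); return -R.T@s["t"],w/np.linalg.norm(w)
def tri(obs):
    A=np.zeros((3,3));b=np.zeros(3);L=[]
    for s,u,v in obs:
        o,w=ray(s,u,v);P=np.eye(3)-np.outer(w,w);A+=P;b+=P@o;L.append((o,P))
    X=np.linalg.solve(A,b); return X,[round(1e3*np.linalg.norm(P@(X-o)),1) for o,P in L]
E
python3 - <<'E'
from h import *
import pickle
d=pickle.load(open("d0.pkl","rb"));S,D,W=d["scene"],d["side"],d["wrist"]
sc=lambda x,y:(S,280+(x+.5)/4-.5,200+(y+.5)/4-.5)
sd=lambda x,y:(D,280+(x-400+.5)/4-.5,155+(y+.5)/4-.5)
P={}
for n,a,b in[("r-",(80,119),(625,226)),("r+",(123,184),(599,166)),("y-",(186,285),(566,90)),("y+",(235,357),(544,43)),("posttop",(225,27),(467,231))]:
    P[n],e=tri([sc(*a),sd(*b)]); print(n,P[n].round(4),e)
print(tri([sc(225,27),sd(467,231),(W,443,206)]))
r=(P["r-"]+P["r+"])/2;y=(P["y-"]+P["y+"])/2
print("dist",np.linalg.norm(r-y),np.linalg.norm(P["r-"]-P["r+"]),np.linalg.norm(P["y-"]-P["y+"]))
M=np.array([[.03,-.067],[.03,-.023],[.03,.033],[.03,.077],[-.04,-.075]])
Q=np.array([P[k][:2] for k in("r-","r+","y-","y+","posttop")])
m,q=M.mean(0),Q.mean(0);H=(M-m).T@(Q-q)
th=np.arctan2(H[0,1]-H[1,0],H[0,0]+H[1,1]);R=np.array([[np.cos(th),-np.sin(th)],[np.sin(th),np.cos(th)]])
t=q-R@m;print("yaw",np.degrees(th),"t",t,"\nres",((M@R.T+t-Q)*1e3).round(1).tolist())
for n,p in[("red",(.03,-.045)),("yel",(.03,.055)),("hinge",(0,.103)),("post",(-.04,-.075))]:print(n,R@p+t)
E
```

```text
r- [0.6605 0.0125 0.1635] [np.float64(0.4), np.float64(0.4)]
r+ [0.6735 0.0531 0.1643] [np.float64(0.1), np.float64(0.1)]
y- [0.6921 0.1092 0.1644] [np.float64(0.1), np.float64(0.1)]
y+ [0.7035 0.1467 0.1645] [np.float64(0.5), np.float64(0.5)]
posttop [0.5918 0.0254 0.1827] [np.float64(0.1), np.float64(0.1)]
(array([0.59170488, 0.02716324, 0.18193411]), [np.float64(1.9), np.float64(0.9), np.float64(2.5)])
dist 0.09997815711859699 0.042603415693692616 0.03923302362476436
yaw -17.73658481923723 t [0.65237366 0.08473212] 
res [[0.1, -0.8], [0.4, 0.6], [-1.1, -2.1], [0.9, 2.2], [-0.3, 0.1]]
red [0.66723881 0.03273186]
yel [0.69770294 0.12797858]
hinge [0.68375171 0.18283624]
post [0.59142687 0.02548274]
```

The fit is good: residuals are 2 mm or less, plate tops stand at 0.164 and catch spacing is 100.0 mm. First I'll move over the red catch, shifting by (142, 33) mm and then turning the jaws by 72.3° along bin y.

```bash
python3 -m inch '[[[0,0,0,6.5,28.4,0,0],[0,0,0,6.5,28.4,0,0],[0,0,0,6.5,28.4,0,0],[0,0,0,6.5,28.4,0,0],[0,0,0,6.5,28.4,0,0],[0,0,-7.23,0,0,0,0],[0,0,-7.23,0,0,0,0],[0,0,-7.23,0,0,0,0],[0,0,-7.23,0,0,0,0],[0,0,-7.23,0,0,0,0],[0,0,-7.23,0,0,0,0],[0,0,-7.23,0,0,0,0],[0,0,-7.23,0,0,0,0],[0,0,-7.23,0,0,0,0],[0,0,-7.23,0,0,0,0],[0,0,0,0,0,0,0],[0,0,0,0,0,0,0]]]'
cat >> h.py <<'E'
def where(st,goal,yaw):
    from scipy.spatial.transform import Rotation as Q
    R=Q.from_quat(st["tool_rot"]).as_matrix()
    print("t",st["time_s"],"pos",st["position"].round(4),"yaw",np.degrees(np.arctan2(R[1,1],R[0,1])).round(2),"want",yaw,"tilt",R[:,2].round(3))
    print("tool shift mm",(1e3*R.T@(np.array(goal)-st["position"])).round(1),"F",st["ft_force"].round(1),"open",round(st["opening"],4),"j6",st["joints"][5].round(2))
E
python3 - <<'E'
from h import *
from rig import arm,snapshot
where(arm.state(),[.6672,.0327,.150],72.3)
s=snapshot("wrist");cv2.imwrite("pics/w1.png",s["color"])
d=snapshot("scene")
c=d["color"][330:480,300:420]
# glue: cap pixel (367,397) , range
o,w=ray(d,367,395);z=d["range_z"][395,367];f=np.array(d["R"])[2]
print("cap",o+w*z/(f@w))
E
```

```text
time_s: 1.85
position: [0.667, 0.0325, 0.2572]
tool_rot: [0.156, 0.988, 0.0, -0.0]
ft_force: [0.0, -0.4, -0.2]
opening: 0.088
t 1.85 pos [0.667  0.0325 0.2572] yaw 72.11 want 72.3 tilt [-0.  0. -1.]
tool shift mm [ -0.2   0.3 107.2] F [ 0.  -0.4 -0.2] open 0.088 j6 -1.38
cap [0.78743505 0.28572096 0.14977134]
```

View pics/w1.png

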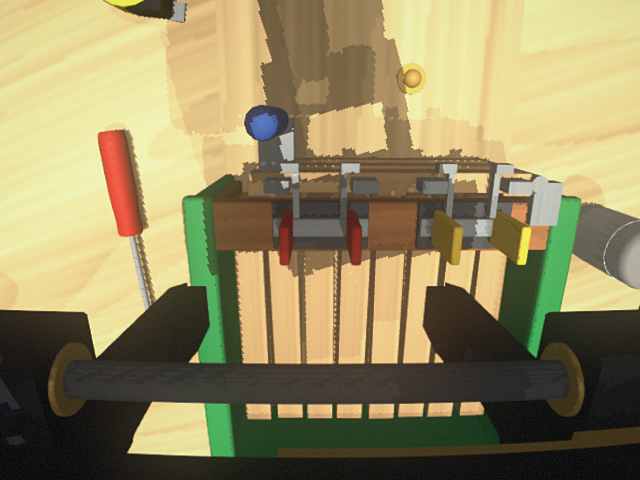

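The wrist view shows the red plates symmetric about the jaw centre (at 286 and 354, with the centre near 320), and yaw is aligned. The glue is far away. I'll descend 107 mm and squeeze.

```bash
python3 -m inch '[[[0,0,0,0,0,12,0],[0,0,0,0,0,12,0],[0,0,0,0,0,12,0],[0,0,0,0,0,12,0],[0,0,0,0,0,12,0],[0,0,0,0,0,12,0],[0,0,0,0,0,12,0],[0,0,0,0,0,12,0],[0,0,0,0,0,6,0],[0,0,0,0,0,5,0],[0,0,0,0,0,0,0]]]' 40 && python3 -m inch '[[[0,0,0,0,0,0,1],[0,0,0,0,0,0,1],[0,0,0,0,0,0,1],[0,0,0,0,0,0,1],[0,0,0,0,0,0,1],[0,0,0,0,0,0,1],[0,0,0,0,0,0,1],[0,0,0,0,0,0,1],[0,0,0,0,0,0,1],[0,0,0,0,0,0,1],[0,0,0,0,0,0,1],[0,0,0,0,0,0,1]]]'
```

```text
time_s: 3.05
position: [0.6669, 0.0325, 0.1499]
tool_rot: [0.154, 0.988, 0.0, -0.0]
ft_force: [-0.0, 0.1, -0.3]
opening: 0.0877
time_s: 4.25
position: [0.6679, 0.0351, 0.151]
tool_rot: [0.153, 0.988, 0.002, 0.001]
ft_force: [5.8, 13.5, 2.0]
opening: 0.0205
```

The squeeze reached 20.5 mm, so it's fully in. The jaws were pulled 2.8 mm towards +y, so I'll correct for that offset. Next is yellow: 100 + 2.5 mm along tool y.

```bash
python3 -m inch '[[[0,0,0,0,0,0,0],[0,0,0,0,0,0,0],[0,0,0,0,0,0,0],[0,0,0,0,0,0,0],[0,0,0,0,0,0,0],[0,0,0,0,0,0,0],[0,0,0,0,0,-15,0],[0,0,0,0,0,-15,0],[0,0,0,0,0,-15,0],[0,0,0,0,0,-15,0],[0,0,0,0,0,0,0],[0,0,0,0,20.5,0,0],[0,0,0,0,20.5,0,0],[0,0,0,0,20.5,0,0],[0,0,0,0,20.5,0,0],[0,0,0,0,20.5,0,0],[0,0,0,0,0,0,0],[0,0,0,0,0,0,0]]]'
python3 - <<'E'
from h import *
from rig import arm,snapshot
where(arm.state(),[.6985,.1304,.150],72.3)
s=snapshot("wrist");cv2.imwrite("pics/w2.png",s["color"])
E
```

```text
time_s: 6.05
position: [0.6979, 0.1298, 0.2095]
tool_rot: [0.154, 0.988, -0.0, -0.001]
ft_force: [1.0, 0.2, -0.5]
opening: 0.0881
t 6.05 pos [0.6979 0.1298 0.2095] yaw 72.32 want 72.3 tilt [-0.001 -0.    -1.   ]
tool shift mm [-0.4  0.8 59.5] F [ 1.   0.2 -0.5] open 0.0881 j6 -1.24
```

View pics/w2.png

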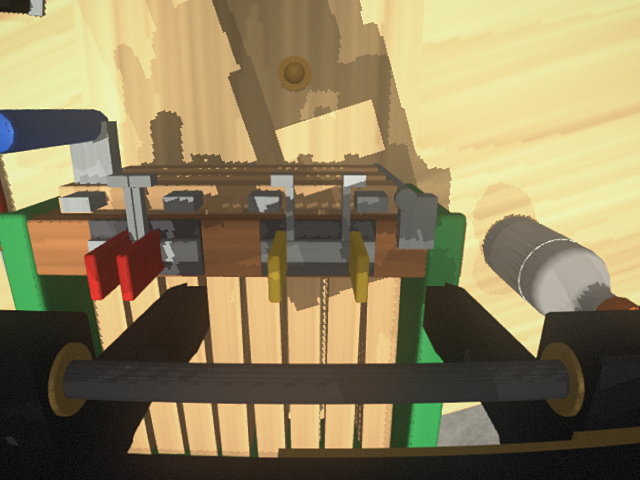

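Red now sits closed and stays closed, with its claws between the tabs. Yellow is centred, with plates at 278 and 358. I'll descend and squeeze.

```bash
python3 -m inch '[[[0,0,0,0,0,12,0],[0,0,0,0,0,12,0],[0,0,0,0,0,12,0],[0,0,0,0,0,12,0],[0,0,0,0,0,6,0],[0,0,0,0,0,5.5,0],[0,0,0,0,0,0,0],[0,0,0,0,0,0,1],[0,0,0,0,0,0,1],[0,0,0,0,0,0,1],[0,0,0,0,0,0,1],[0,0,0,0,0,0,1],[0,0,0,0,0,0,1],[0,0,0,0,0,0,1],[0,0,0,0,0,0,1],[0,0,0,0,0,0,1],[0,0,0,0,0,0,1],[0,0,0,0,0,0,1],[0,0,0,0,0,0,1]]]'
```

```text
time_s: 8.0
position: [0.6983, 0.1305, 0.1514]
tool_rot: [0.154, 0.988, 0.0, 0.0]
ft_force: [0.0, 4.6, 5.8]
opening: 0.0202
```

Yellow is squeezed too, at 20.2 mm. I'll retreat, move above the post and turn the jaws along the post's path.

```bash
python3 -m inch '[[[0,0,0,0,0,0,0],[0,0,0,0,0,0,0],[0,0,0,0,0,0,0],[0,0,0,0,0,0,0],[0,0,0,0,0,0,0],[0,0,0,0,0,0,0],[0,0,0,0,0,-15,0],[0,0,0,0,0,-25,0],[0,0,0,0,0,-25,0],[0,0,0,0,0,-20,0],[0,0,0,0,0,0,0],[0,0,0,14,-26,0,0],[0,0,0,14,-26,0,0],[0,0,0,14,-26,0,0],[0,0,0,14,-26,0,0],[0,0,0,14,-26,0,0],[0,0,0,0,0,0,0]]]' && python3 -m inch '[[[0,0,8.56,0,0,0,0],[0,0,8.56,0,0,0,0],[0,0,8.56,0,0,0,0],[0,0,8.56,0,0,0,0],[0,0,8.56,0,0,0,0],[0,0,8.56,0,0,0,0],[0,0,8.56,0,0,0,0],[0,0,8.56,0,0,0,0],[0,0,8.56,0,0,0,0],[0,0,8.56,0,0,0,0],[0,0,8.56,0,0,0,0],[0,0,8.56,0,0,0,0],[0,0,0,0,0,0,0.3],[0,0,0,0,0,0,0.3],[0,0,0,0,0,0,0.3]]]'
python3 - <<'E'
from h import *
from rig import arm,snapshot
where(arm.state(),[.592,.0275,.160],-30.4)
s=snapshot("wrist");cv2.imwrite("pics/w3.png",s["color"])
E
```

```text
time_s: 9.7
position: [0.5902, 0.0259, 0.2358]
tool_rot: [0.155, 0.988, -0.0, -0.001]
ft_force: [0.5, -0.1, 0.6]
opening: 0.0881
time_s: 11.2
position: [0.592, 0.0278, 0.2357]
tool_rot: [0.867, 0.498, -0.0, -0.0]
ft_force: [-0.3, 0.4, -1.0]
opening: 0.0659
t 11.2 pos [0.592  0.0278 0.2357] yaw -30.24 want -30.4 tilt [-0.  0. -1.]
tool shift mm [-0.2  0.1 75.7] F [-0.3  0.4 -1. ] open 0.0659 j6 0.38
```

View pics/w3.png

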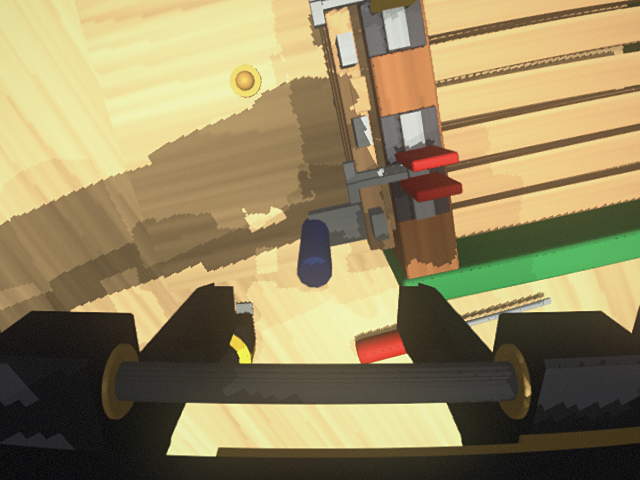

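The post is centred between the jaws, at (316,260). I'll descend 75.7 mm and grip.

```bash
python3 -m inch '[[[0,0,0,0,0,12,0.3],[0,0,0,0,0,12,0.3],[0,0,0,0,0,12,0.3],[0,0,0,0,0,12,0.3],[0,0,0,0,0,12,0.3],[0,0,0,0,0,10,0.3],[0,0,0,0,0,5.5,0.3],[0,0,0,0,0,0,0.3],[0,0,0,0,0,0,1],[0,0,0,0,0,0,1],[0,0,0,0,0,0,1],[0,0,0,0,0,0,1],[0,0,0,0,0,0,1],[0,0,0,0,0,0,1],[0,0,0,0,0,0,1],[0,0,0,0,0,0,1]]]' 45
```

```text
time_s: 12.85
position: [0.5919, 0.0276, 0.1605]
tool_rot: [0.868, 0.497, -0.0, -0.0]
ft_force: [-2.7, 0.1, 1.2]
opening: 0.0167
```

Gripped. I'll start with 15°, then check.

```bash
python3 -m inch '[[[0,0,3,0.25,-9.53,0,1],[0,0,3,0.25,-9.53,0,1],[0,0,3,0.25,-9.53,0,1],[0,0,3,0.25,-9.53,0,1],[0,0,3,0.25,-9.53,0,1],[0,0,0,0,0,0,1]]]'
```

```text
time_s: 13.45
position: [0.5539, 0.0571, 0.1605]
tool_rot: [0.925, 0.379, -0.0, 0.0]
ft_force: [-1.9, -2.6, 0.9]
opening: 0.0168
```

Low force and the gate is past the catches. Continuing.

```bash
python3 -m inch '[[[0,0,3,0.25,-9.53,0,1],[0,0,3,0.25,-9.53,0,1],[0,0,3,0.25,-9.53,0,1],[0,0,3,0.25,-9.53,0,1],[0,0,3,0.25,-9.53,0,1],[0,0,3,0.25,-9.53,0,1],[0,0,3,0.25,-9.53,0,1],[0,0,3,0.25,-9.53,0,1],[0,0,3,0.25,-9.53,0,1],[0,0,3,0.25,-9.53,0,1],[0,0,0,0,0,0,1]]]'
```

```text
time_s: 14.55
position: [0.5073, 0.1388, 0.1605]
tool_rot: [0.992, 0.127, -0.001, 0.0]
ft_force: [-7.2, -3.2, 5.7]
opening: 0.017
```

```bash
python3 -m inch '[[[0,0,3,0.25,-9.53,0,1],[0,0,3,0.25,-9.53,0,1],[0,0,3,0.25,-9.53,0,1],[0,0,3,0.25,-9.53,0,1],[0,0,3,0.25,-9.53,0,1],[0,0,3,0.25,-9.53,0,1],[0,0,3,0.25,-9.53,0,1],[0,0,3,0.25,-9.53,0,1],[0,0,3,0.25,-9.53,0,1],[0,0,3,0.25,-9.53,0,1],[0,0,0,0,0,0,1]]]'
python3 - <<'E'
from h import *
from rig import arm
s=arm.state();where(s,[.5266,.277,.16],-116)
v=s["position"][:2]-np.array([.684,.1845]);print(np.linalg.norm(v),"gate deg",(np.degrees(np.arctan2(.0275-.1845,.592-.684)-np.arctan2(v[1],v[0])))%360)
E
```

```text
time_s: 15.65
position: [0.5078, 0.2341, 0.1604]
tool_rot: [0.991, -0.134, -0.002, -0.0]
ft_force: [-10.0, 0.9, 5.8]
opening: 0.0171
t 15.65 pos [0.5078 0.2341 0.1604] yaw -105.36 want -116 tilt [-0.003  0.001 -1.   ]
tool shift mm [  6.8 -46.4   0.4] F [-10.    0.9   5.8] open 0.0171 j6 2.06
0.18308007643284824 gate deg 75.34267281920228
```

75° now, past the detent, with about 10 N of radial force that I'll ease slightly. Final 14°, then hold.

```bash
python3 -m inch '[[[0,0,2.8,0,-8.9,0,1],[0,0,2.8,0,-8.9,0,1],[0,0,2.8,0,-8.9,0,1],[0,0,2.8,0,-8.9,0,1],[0,0,2.8,0,-8.9,0,1],[0,0,0,0,0,0,1],[0,0,0,0,0,0,1],[0,0,0,0,0,0,1],[0,0,0,0,0,0,1],[0,0,0,0,0,0,1],[0,0,0,0,0,0,1]]]'
python3 - <<'E'
from h import *
from rig import arm,snapshot
s=arm.state();where(s,[.5266,.277,.16],-119)
v=s["position"][:2]-np.array([.684,.1845]);print(np.linalg.norm(v),"gate deg",(np.degrees(np.arctan2(.0275-.1845,.592-.684)-np.arctan2(v[1],v[0])))%360)
c=np.zeros((480,800,3),np.uint8)
for i,n in enumerate(("scene","side")): c[:300,400*i:400*i+400]=cv2.resize(snapshot(n)["color"],(400,300))
a=snapshot("scene")["color"][180:360,250:450];c=np.vstack([c[:240],np.hstack([cv2.resize(a,(400,360)),cv2.resize(snapshot("side")["color"][130:310,230:430],(400,360))])])
cv2.imwrite("pics/fin.png",c)
E
```

```text
time_s: 16.75
position: [0.5241, 0.2744, 0.1605]
tool_rot: [0.968, -0.253, -0.001, -0.0]
ft_force: [-5.5, 1.0, 4.2]
opening: 0.0164
t 16.75 pos [0.5241 0.2744 0.1605] yaw -119.27 want -119 tilt [-0.001  0.    -1.   ]
tool shift mm [ 0.9 -3.5  0.5] F [-5.5  1.   4.2] open 0.0164 j6 2.37
0.18338191578940294 gate deg 88.97212807944146
```

View pics/fin.png

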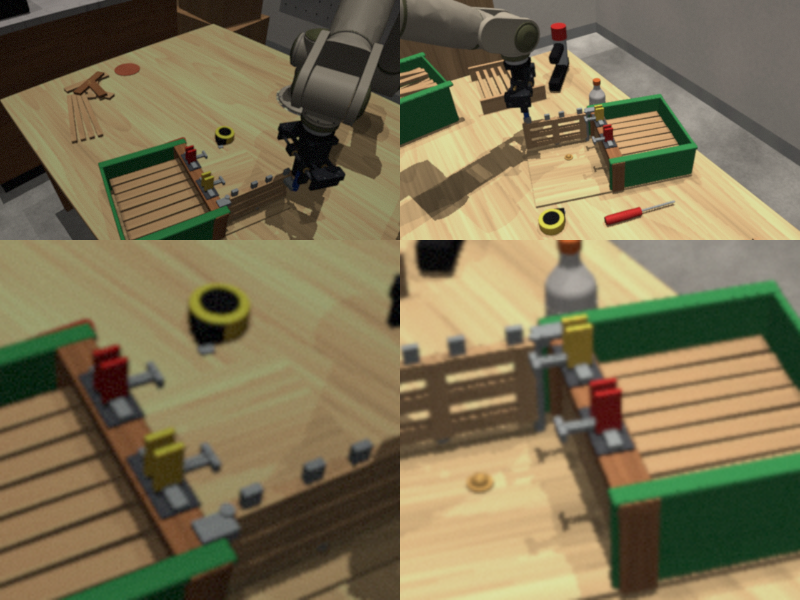

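The gate stands square to the bin's front with the post gripped. Both catches are squeezed and the bystanders haven't moved, so I'm handing in.

```bash
python3 -c "
from rig import arm
print(arm.state()['joint_velocities'].round(3)); print(arm.finish_job())"
```

```text
[-0.    -0.001  0.001  0.     0.001 -0.001]
the job is handed in; nothing more can be done
None
```

The gate is open and held. I squeezed the red catch first (jaws read 20.5 mm), then the yellow (20.2 mm). I then took the blue post and swung the gate past the click to about 89°, working that angle out from the post's position about the hinge.

**Last checks:** The arm was still and gripping the post (jaws read 16.4 mm) with about 7 N at the wrist, and I handed in just after 17 s. The final pictures show both catches closed up, the gate square to the bin's front, and the tape measure, glue and screwdriver where they were, judged by eye only.

**What disagreed:**
- The red squeeze pulled the jaws 2.8 mm towards the hinge side, so I shifted the yellow and post targets by about 2 mm.
- The jaws read about 1.5 mm narrower than the stated 22 mm squeezed width and 18 mm post.
- The gate pushed back along its length with about 10 N during the swing. Easing the path brought that down to about 5 N at the end.

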